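# Hang the insole pattern board on its two hooks

### The job

The glue tin is standing in the way under the two hooks: first set it upright on the white slab, clear of the tape roll, and let go. Then lift the blue insole pattern board out of its slotted block by the orange tab, hang it with one hook through each window, and let go only once both hooks carry it. Do not shift or tip the heat gun, water bottle, cup or tape roll.

Things in the scene. Friction and masses are not known exactly. Their poses are not given: they have to be found in the camera images.
- pattern: Loose blue plate, 200 wide (y) x 150 high (z) x 6 thick (x), 0.2-0.4 kg, black insole shape on both faces. Origin: middle of lower edge, z up. Two through windows 28 wide x 44 high, centred at y = +-75, from z = 90 to 134, under a 16 high top rail. Orange grip tab on the middle of the rail: 12 thick (x), 50 wide (y), z = 150 to 195. May hang either face forward.
- block: Fixed wooden block, 60 x 220 x 45 high, slot along its y 9 wide and 33 deep, in which the pattern board stands upright at the start, same yaw, centred (lower edge 12 above the bench; it may lean a few degrees). Lift it straight out. Origin: centre of underside. Block and slab may swap sides.
- stand: Fixed grey hook stand. Origin: on the bench midway between two posts (16 diameter, at y = +-75, 237 high; orange bar between them low down, z = 52 to 68). x points from the hook tips back to the posts, z up. Base plate 15 high, x = -30 to +70, 240 wide. A hook of 8 mm round steel sticks out of each post towards -x; the space between the hooks is open.
- hook_left: Fixed hook at stand y = +75, axes as the stand. Origin: middle of its valley, on top of the 8 mm bar, stand x = -80, 200 above the bench. Flat valley x = -11 to +11. In front the tip rises to 22 above the valley (front at x = -20); behind, the bar steps up 16. A window's upper edge rests in the valley: the hung board's lower edge is then 66 above the bench.
- hook_right: Right hook (stand's y = -75), same shape, height and axes as the left hook.
- tin: Loose closed glue tin with yellow label, 58 diameter, 140 high, 0.25 to 0.45 kg. Origin: centre of its underside. It starts upright on the bench between the hooks and slightly in front of the valleys, where the pattern board must hang.
- slab: Fixed white cutting slab, 200 (x) x 240 (y) x 10 high. Origin: centre of its underside; its top is at z = 10. The tape roll lies on it.
- tape: Bystander: loose grey roll of tape lying flat on the slab, 90 outer diameter, 25 high. Origin: centre of its underside.
- heatgun: Bystander: loose yellow and black heat gun standing nozzle up on the bench between robot and stand, 160 high, body 68 diameter, grip reaching 80 out along its -x at 28 to 62 height. Origin: centre of the body's underside.
- bottle: Bystander: loose clear water bottle, 64 diameter, 190 high, standing beside the hook stand. Origin: centre of its underside.
- cup: Bystander: loose white cup, 76 diameter, 100 high, standing at the other side of the hook stand. Origin: centre of its underside.

How it is judged (in metres and radians):
On the way, in this order (a step that is already met when the one before it is completed fails the run):
1. the glue tin stands upright on the white slab and is let go (x of tin in the frame of slab between -0.085 and 0.085 m and y of tin in the frame of slab between -0.105 and 0.105 m and z of tin in the frame of slab between 0.005 and 0.015 m and angle between tin's own z axis and vertical below 0.1 rad and linear speed of tin below 0.02 m/s and contact force between tin and the fingers below 0.1 N), for 0.2 s.
2. the pattern board hangs with a hook through each window, both hooks carrying it, while the fingers still hold it (contact force between pattern and hook_left above 0.3 N and contact force between pattern and hook_right above 0.3 N and x of pattern in the frame of stand between -0.093 and -0.067 m and y of pattern in the frame of stand between -0.014 and 0.014 m and z of pattern in the frame of stand between 0.06 and 0.072 m and angle between pattern's own z axis and vertical below 0.12 rad and angle between the y axis of pattern and the y axis of stand, either way round below 0.12 rad and contact force between pattern and the fingers above 0.5 N), for 0.2 s.
At the end, for the whole second after the job is handed in: Board hangs released, at rest, within 7 deg of upright and of the stand, both hooks carrying (over 0.3 N), lower edge 60-72 mm up, within 13 mm (x) and 14 mm (y) of mid-valley; tin upright (6 deg), at rest, centre 15 mm or more inside the slab edges, not touching the tape (x of tin in the frame of slab between -0.085 and 0.085 m and y of tin in the frame of slab between -0.105 and 0.105 m and z of tin in the frame of slab between 0.005 and 0.015 m and angle between tin's own z axis and vertical below 0.1 rad and linear speed of each of tin, pattern below 0.02 m/s and contact force between pattern and hook_left above 0.3 N and contact force between pattern and hook_right above 0.3 N and x of pattern in the frame of stand between -0.093 and -0.067 m and y of pattern in the frame of stand between -0.014 and 0.014 m and z of pattern in the frame of stand between 0.06 and 0.072 m and angle between pattern's own z axis and vertical below 0.12 rad and angle between the y axis of pattern and the y axis of stand, either way round below 0.12 rad and contact force between tin and tape below 0.1 N and angular speed of pattern below 0.15 rad/s).
It fails at once if the tape roll is shifted by more than 25 mm or tipped (distance of tape from where it was at the start of the episode above 0.025 m or angle between tape's own z axis and vertical above 0.35 rad).
It fails at once if the heat gun is shifted by more than 25 mm or tipped (distance of heatgun from where it was at the start of the episode above 0.025 m or angle between heatgun's own z axis and vertical above 0.35 rad).
It fails at once if the water bottle is shifted by more than 25 mm or tipped (distance of bottle from where it was at the start of the episode above 0.025 m or angle between bottle's own z axis and vertical above 0.35 rad).
It fails at once if the white cup is shifted by more than 25 mm or tipped (distance of cup from where it was at the start of the episode above 0.025 m or angle between cup's own z axis and vertical above 0.35 rad).
It fails at once if the glue tin is tipped by more than 30 degrees (angle between tin's own z axis and vertical above 0.52 rad).
It also fails if it takes over 61 s, if anything falls off the work surface, if the arm or the gripper's body presses on something with over 40 N, if the wrist force passes 120 N, or if a joint passes its speed limit or range.

### The arm

A 7-joint arm with a two-finger parallel gripper is mounted at the origin on the work surface. World frame = base frame: x ahead of the robot, y to its left, z up, the work surface at z = 0. Lengths are in mm, angles in rad, forces in N, time in s.
With the tool pointing down it reaches from about 400 to 900 mm from the base axis. Payload 5.6 kg.
Tool frame: the origin (TCP) lies midway between the tips of the shut fingers; the grasp point (between the pads) lies 19 mm behind it; z points along the fingers, y is the line along which they close (so a half turn about z gives the same grasp; the last joint's range is limited). The gripper opens to 92 mm and grips with 3 to 60 N. Pads are 20 mm wide; open, the fingers measure 128 mm over their backs; the gripper's body (75 mm by 189 mm) begins 69 mm behind the grasp point.
Start: joints at [-0.043, 0.468, -0.012, 1.603, 0.006, 1.071, -0.056], TCP at [650.007, -0.044, 214.592] pointing down, gripper open.
Joint ranges: [-2.53, 2.53], [-0.31, 2.02], [-1.57, 1.55], [0.28, 2.44], [-1.29, 4.43], [0.15, 1.84], [-2.92, 2.92]. Speed limits (rad/s): [2.57, 2.57, 3.14, 3.14, 3.14, 3.14, 3.14].

### API

Orientations are given as a rotation vector (axis times angle).
In Python, from cell import robot, grip, kin, viewer gives the robot as it stands. Calls block until the motion is done:
- robot.movep(position, orientation): joint-space move of the TCP to a pose.
- robot.servo_line(position, feed=150, rotation=None): straight line of the TCP; rotation=None keeps the orientation; feed is the mean speed in mm/s.
- robot.goto_joints(angles): joint-space move.
- grip(opening, newtons=None): opening from 0.0 (shut) to 1.0 (fully open); newtons is the grip in N (None keeps the last); returns when the fingers have stopped.
- robot.hold(seconds).
- kin.ik(position, orientation): joint angles nearest the present ones, or None.
- robot.observe(): the state.
- viewer.read_camera(name): name is "scene" or "side" or "wrist"; returns the picture (480x640x3 uint8, red, green, blue); there is no depth.
- viewer.camera_info(name): a dict with "camera_matrix" (3x3 intrinsics, pixels), "R" (3x3) and "t" (3): a world point X has camera coordinates R X + t. Camera axes: x right, y down, z forward; pixel columns grow to the right and rows downward; lengths in mm; the calibration is good to about 2 mm. A picture is of the moment at which its call begins: read the wrist's pose just before it. camera_info takes no time and is no camera call; for the wrist camera it gives the pose at the moment of the call.
A pose or a line that the arm cannot do raises robot.IKError and nothing moves.
- robot.job_done(): hands the job in; it is judged then, once.
Trained networks look in the newest picture that a camera, given by its name, has taken for a name from the list of things; names that differ only in an ending like _2 or _b are one class to them, and where a whole thing is asked for, a point or a joint stands for the part that bears it (a point fixed in the world has none). Each returns a list of dicts, best first, with "confidence" (0 to 1); they miss things now and then, are a little off and sometimes report something else, mostly with a low value. They report only what shows in the picture. A call takes as long as a camera call.
- viewer.silhouettes(name, camera): "mask" (480x640 bool, what is visible of it).
- viewer.pinpoint(name, camera): "at" ([x, y, z] in mm, in the coordinates of the camera as it stood for that picture, good to about 4 mm: a listed point, or the origin of a listed thing).
The state is a dict: "t": time; "joints": joint angles; "joint_velocities": joint speeds; "joint_torque": joint torques, N m; "tcp_pos": TCP position; "tcp_rot": TCP orientation; "contact_force": force on the tool from outside, world axes, zero at the start; "wrist_torque": the same for the moment, N m; "grip_width": opening from 0.0 (shut) to 1.0 (fully open); "grip_force": force on a finger pad.
Only numpy, scipy, OpenCV 4.12 (cv2) and the standard library are available. Lean on these libraries where they do the work, as an engineer would, in place of code of your own. Each camera call takes 0.05 s, during which the arm holds its last target. There are 200 camera calls.

## Working session

There is one attempt and no reset: what is moved stays moved. The work goes in short steps, each a Python script; the robot and the scene stay as the last script left them, time stands still between calls to the robot, and variables do not carry over. Pictures are saved under pics/ and viewed, at most 10 in all, crops included, and the job is handed in when it is done.

```bash
ls; mkdir -p pics; cat > h.py <<'E'
import numpy as np, cv2
from cell import robot, grip, kin, viewer
from scipy.spatial.transform import Rotation as Rn
def snap(cam,fn=None):
    ci=viewer.camera_info(cam); im=viewer.read_camera(cam)
    if fn: cv2.imwrite('pics/'+fn,im[:,:,::-1])
    return ci,im
def world(ci,p): return np.array(ci['R']).T@(np.array(p)-np.array(ci['t']))
def proj(ci,X):
    c=np.array(ci['R'])@np.array(X)+np.array(ci['t']); u=np.array(ci['camera_matrix'])@c; return u[:2]/u[2]
def find(name,cam,ci,n=2):
    return [(round(d['confidence'],2),world(ci,d['at']).round(1)) for d in viewer.pinpoint(name,cam)[:n]]
def down(yaw): # tool z down, tool y (closing) at angle yaw from world y
    return (Rn.from_euler('z',yaw)*Rn.from_euler('y',np.pi)).as_rotvec()
E
python3 - <<'E'
from h import *
o=robot.observe(); print(o['tcp_rot'],o['t'])
a=[]
for cam in ['scene','side']:
    ci,im=snap(cam,cam+'0.png'); a.append(im)
    print(cam,'campos',(-np.array(ci['R']).T@ci['t']).round())
    for n in ['pattern','block','stand','hook_left','hook_right','tin','slab','tape','heatgun','bottle','cup']:
        print(n,find(n,cam,ci))
E
```

```text
pics
[-2.22072284e+00 -2.22058276e+00  2.08409423e-03] 0.0
scene campos [1150. -130.  983.]
pattern [(0.72, array([ 7.489e+02,  1.274e+02, -1.000e-01])), (0.6, array([ 392.6, -268. ,   10.6]))]
block [(0.71, array([ 397.3, -266.2,    4. ])), (0.16, array([391.5, 311.6,  11. ]))]
stand [(0.66, array([701.3, -56.8,   3.1]))]
hook_left []
hook_right [(0.46, array([ 607.4, -122.7,  198.1]))]
tin [(0.95, array([596.2, -30.5,   2. ]))]
slab [(0.76, array([432.6, 303.9,   2.9])), (0.37, array([412.8, -12.4,   6.2]))]
tape [(0.57, array([391.6, 309.7,  11.8]))]
heatgun [(0.69, array([412.5, -10. ,   8. ]))]
bottle [(0.92, array([ 689.2, -225.5,    2.2])), (0.73, array([433. , 303.6,   3.3]))]
cup [(0.96, array([748.8, 129.5,   0.9]))]
side campos [ 512. 1059.  918.]
pattern [(0.79, array([ 395.1, -260.2,   10.3]))]
block [(0.94, array([ 394.1, -265.6,    2. ]))]
stand [(0.65, array([387.7, 312.4,  10.6])), (0.62, array([700. , -53.8,  -5. ]))]
hook_left [(0.63, array([635.4,  32.2, 199.1]))]
hook_right [(0.51, array([ 610.5, -114.2,  199.6]))]
tin [(0.89, array([600.7, -28.5,   2. ]))]
slab [(0.71, array([434.7, 308.2,   2. ]))]
tape [(0.77, array([391.5, 314.6,   9. ]))]
heatgun [(0.55, array([418.1,  -7.4,   1.4]))]
bottle [(0.71, array([ 686.5, -218.9,    1.5])), (0.33, array([390. , 311.8,   8.3]))]
cup [(0.8, array([7.477e+02, 1.330e+02, 6.000e-01]))]
```

View pics/scene0.png

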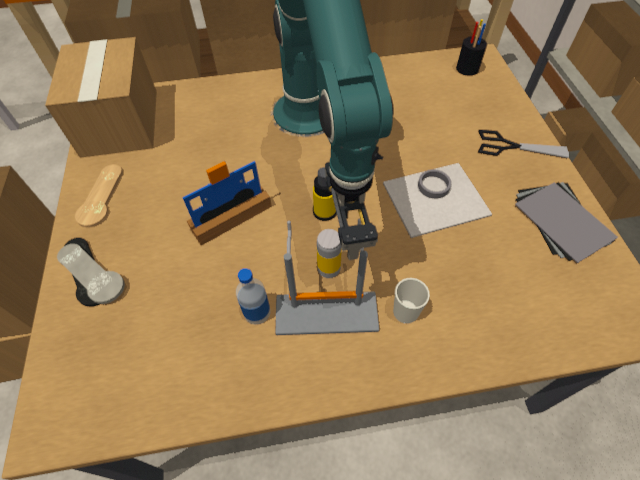

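View pics/side0.png

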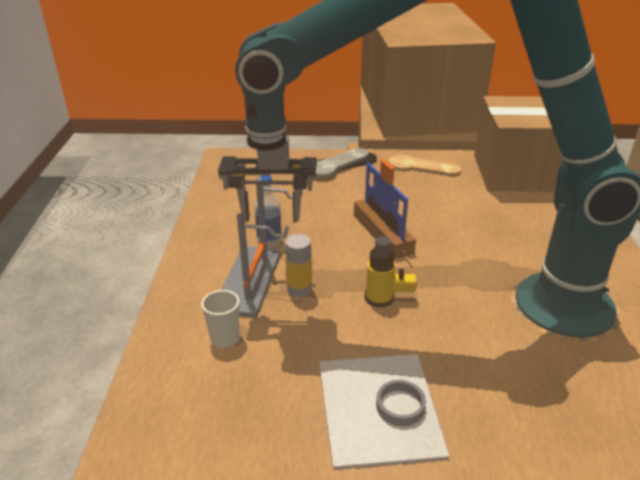

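Both pictures agree with the networks. In the scene view the tin is at (329,253) between the hooks, the board leans in its block at (222,195), the heat gun is at (323,195) and the tape at (434,182) is on the slab's robot side. I'll raise the tool and take a close look.

```bash
cat >> h.py <<'E'
def ray(ci,uv,z):
    K=np.array(ci['camera_matrix']);R=np.array(ci['R']);c=-R.T@np.array(ci['t'])
    uv=np.atleast_2d(uv).astype(float); d=np.c_[uv,np.ones(len(uv))]@np.linalg.inv(K).T@R
    s=(z-c[2])/d[:,2]; return (c+d*s[:,None])[:,:2]
E
python3 - <<'E'
from h import *
robot.servo_line([640,-10,340],feed=250)
robot.movep([560,-35,400],down(-np.pi/2-.17))
ci,im=snap('wrist','w1.png')
print('wristcam',world(ci,[0,0,0]).round(), np.array(ci['R'])[2].round(2))
for n in ['tin','hook_left','hook_right','stand','heatgun']: print(n,find(n,'wrist',ci))
for cam in ['scene','side']:
    ci,im=snap(cam)
    for n in ['slab','tin','hook_left','hook_right']: print(cam,n,find(n,cam,ci))
    m=viewer.silhouettes('slab',cam)[0]['mask'].astype(np.uint8)
    c=max(cv2.findContours(m,cv2.RETR_EXTERNAL,cv2.CHAIN_APPROX_NONE)[0],key=len)[:,0]
    print('slab rect',cv2.minAreaRect(ray(ci,c,10).astype(np.float32)))
print(robot.observe()['t'])
E
```

```text
wristcam [571.  31. 569.] [-0.04 -0.24 -0.97]
tin [(0.93, array([ 5.972e+02, -2.930e+01,  3.000e-01]))]
hook_left [(0.96, array([627.1,  27.5, 201.4]))]
hook_right [(0.6, array([ 611.4, -122. ,  201.6])), (0.5, array([598.6, -31.1,   0.7]))]
stand []
heatgun [(0.6, array([420.2,  -8.1,  -2.4]))]
scene slab [(0.72, array([430.6, 307.6,   0.9]))]
scene tin [(0.69, array([ 396.6, -265.7,    0.5])), (0.65, array([596.9, -30.3,   3.1]))]
scene hook_left [(0.67, array([634. ,  27.5, 199.4]))]
scene hook_right [(0.45, array([ 610.6, -119.4,  201.2]))]
slab rect ((431.8855285644531, 306.1152038574219), (207.83070373535156, 246.36602783203125), 7.577301979064941)
side slab [(0.88, array([431.3, 309.9,   1.5])), (0.63, array([748.1, 133.9,   0.9]))]
side tin [(0.7, array([601.6, -27.4,   1. ]))]
side hook_left [(0.63, array([635.9,  33. , 202.8]))]
side hook_right [(0.75, array([749.4, 135.2,  -1.6])), (0.63, array([ 614.2, -115.2,  202.2]))]
slab rect ((432.06085205078125, 309.3396301269531), (202.51902770996094, 249.27598571777344), 7.586339473724365)
3.25
```

View pics/w1.png

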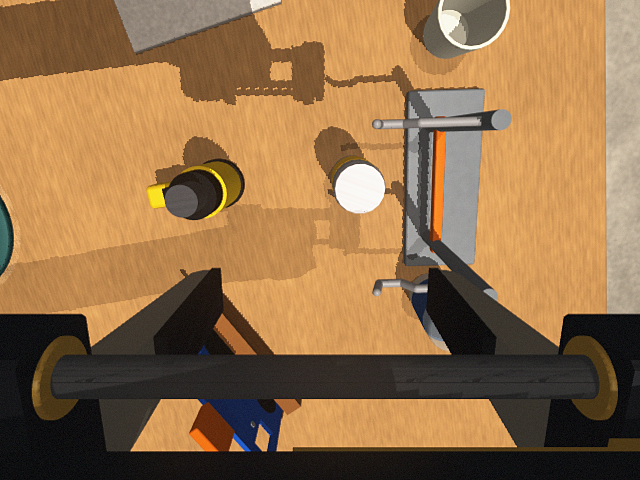

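The wrist view shows the tin lid at (360,187) midway between the hook tips at (377,124) and (377,288), so closing along the stand's x is clear. Moving the tin now.

```bash
python3 - <<'E'
from h import *
ci=viewer.camera_info('wrist')
t=ray(ci,[[377,124],[377,288]],218); print('tips',t.round(1)); d=t[0]-t[1]; print('stand yaw',np.arctan2(-d[0],d[1]))
print('lid',ray(ci,[[360,187]],140))
r=down(-np.pi/2-.17)
grip(1.0,25)
robot.movep([598,-29.5,250],r)
robot.servo_line([598,-29.5,99],feed=120)
grip(0.0,25); o=robot.observe(); print(o['grip_width'],o['grip_force'])
robot.servo_line([598,-29.5,265],feed=200)
robot.servo_line([488,305,265],feed=250)
robot.servo_line([488,305,125],feed=150)
f0=robot.observe()['contact_force']
for z in np.arange(118,104,-1.5):
    robot.servo_line([488,305,z],feed=30); robot.hold(.05); f=robot.observe()['contact_force']
    if f[2]-f0[2]>2: break
print(z,f,f0)
ci,im=snap('side','s2.png'); print(find('tin','side',ci),robot.observe()['t'])
E
```

```text
tips [[ 616.2   31.6]
 [ 596.  -113.9]]
stand yaw -0.13815028633916648
lid [[599.40898869 -29.35952364]]
0.6259229176803615 25.000154154840857
107.5 [-2.40143519 -0.85581445  6.93617214] [-0.11084636  0.66460417 -4.61530105]
[(0.96, array([492.8, 305.9,  13.6])), (0.44, array([ 612.3, -115.4,  200.7]))] 12.4167
```

View pics/s2.png

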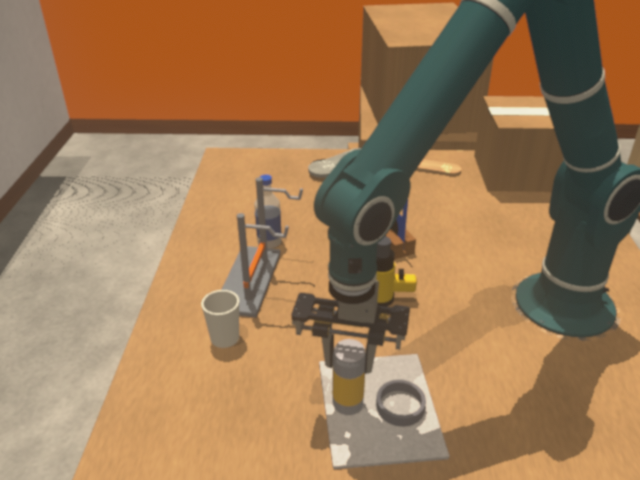

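The tin stands in the free part of the slab at (348,378), clear of the tape at (400,402). I'll release it and look at the board.

```bash
cat >> h.py <<'E'
def orange(im): # centroid of orange blobs
    h=cv2.cvtColor(im,cv2.COLOR_RGB2HSV); m=cv2.inRange(h,(5,215,130),(14,255,255))
    n,l,s,c=cv2.connectedComponentsWithStats(m); return [(s[i,4],c[i].round(1),s[i,:4]) for i in np.argsort(-s[:,4]) if i>0 and s[i,4]>40]
E
python3 - <<'E'
from h import *
grip(1.0); robot.hold(.5)
robot.servo_line([488,305,290],feed=250)
ci,im=snap('side'); print('tin',find('tin','side',ci,1),'tape',find('tape','side',ci,1))
robot.movep([435,-311,420],down(np.radians(-50)))
robot.hold(.2)
ci,im=snap('wrist','w2.png')
for n in ['block','pattern']: print(n,find(n,'wrist',ci))
print(orange(im)[:4])
for n in ['block','pattern']:
    s=viewer.silhouettes(n,'wrist')
    if s: print(n,cv2.minAreaRect(np.argwhere(s[0]['mask'])[:,::-1].astype(np.float32)))
for cam in ['scene','side']:
    ci,im=snap(cam,cam+'3.png'); print(cam,find('pattern',cam,ci,1),find('block',cam,ci,1))
    print(proj(ci,[395,-265,185]).round(), orange(im)[:6])
print(robot.observe()['t'])
E
```

```text
tin [(0.64, array([490.8, 309. ,  15. ]))] tape [(0.71, array([391.3, 311.1,   9.8]))]
block [(0.91, array([ 393.7, -263.8,    3.3]))]
pattern []
[(np.int32(644), array([321.9, 140.3]), array([311, 112,  23,  56], dtype=int32)), (np.int32(382), array([621. , 159.7]), array([601, 141,  39,  36], dtype=int32)), (np.int32(256), array([581.6, 190.9]), array([565, 179,  33,  24], dtype=int32))]
block ((323.88507080078125, 134.31240844726562), (47.91925048828125, 173.2794189453125), 13.495732307434082)
pattern ((323.88238525390625, 133.9705810546875), (12.369316101074219, 197.4239959716797), 14.03624439239502)
scene [(0.62, array([ 393.6, -263. ,   11.8]))] [(0.93, array([ 3.941e+02, -2.678e+02,  1.000e-01]))]
[217. 173.] []
side [(0.66, array([ 392.7, -261.2,    8.2]))] [(0.92, array([ 393.4, -263.9,   -3.4]))]
[386. 171.] [(np.int32(6575), array([221.1,  24.3]), array([108,   0, 240,  65], dtype=int32)), (np.int32(2693), array([536.9,  22.5]), array([459,   0, 131,  62], dtype=int32)), (np.int32(50), array([282.8,  47.8]), array([278,  43,  12,  12], dtype=int32))]
17.6167
```

View pics/w2.png

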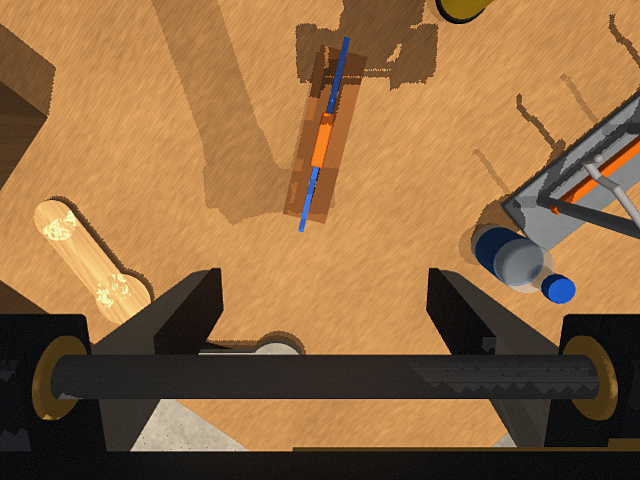

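The wrist view shows the board nearly edge-on, with its top edge running from (347,38) to (301,231) and the orange tab at (322,140). I'll turn those pixels into yaw and tab position, using the scene and side views for the height.

```bash
python3 - <<'E'
from h import *
from scipy.optimize import least_squares
ci=viewer.camera_info('wrist')
for z in (150,162):
    t=ray(ci,[[347,38],[301,231]],z); d=t[0]-t[1]; print(t.round(1),np.linalg.norm(d),'yaw',np.degrees(np.arctan2(-d[0],d[1])))
obs=[(ci,[322,140])]
for cam in ['scene','side']:
    c=viewer.camera_info(cam); im=cv2.imread(f'pics/{cam}3.png'); u,v=proj(c,[395,-265,185]).astype(int)
    w=im[v-30:v+30,u-30:u+30]; h=cv2.cvtColor(w,cv2.COLOR_BGR2HSV); m=cv2.inRange(h,(3,190,90),(16,255,255))
    n,l,s,cc=cv2.connectedComponentsWithStats(m); i=1+np.argmax(s[1:,4]); p=cc[i]+[u-30,v-30]; print(cam,s[i],p); obs.append((c,p))
f=lambda X:np.concatenate([proj(c,X)-p for c,p in obs])
r=least_squares(f,[395,-265,185]); print(r.x.round(1),r.fun.round(1))
print('wrist tab at z=190,207',ray(ci,[[322,140]],190),ray(ci,[[322,140]],207))
E
```

```text
[[ 348.6 -173.9]
 [ 439.  -357.3]] 204.4377681207522 yaw 26.222871810702284
[[ 349.8 -176.2]
 [ 437.7 -354.6]] 198.87063885958176 yaw 26.22287181070228
scene [ 19  18  23  23 318] [217.41509434 172.37735849]
side [26 20 11  9 42] [386.5952381  164.28571429]
[ 393.9 -265.5  196. ] [ 0.6  0.6 -1.3 -2.5  0.2  2.4]
wrist tab at z=190,207 [[ 393.17163451 -265.58239682]] [[ 393.11313081 -265.34097504]]
```

```bash
cat >> h.py <<'E'
M=np.array([622,-44.]);SY=-.143; ex=np.array([np.cos(SY),np.sin(SY)]); ey=np.array([-np.sin(SY),np.cos(SY)])
def sp(x,y,z): p=M+x*ex+y*ey; return [p[0],p[1],z]
HR=down(-np.pi/2+SY)
E
python3 - <<'E'
from h import *
r=down(-np.pi/2+.458)
robot.movep([393.2,-265.5,250],r)
robot.servo_line([393.2,-265.5,168],feed=120)
grip(0.0,40); robot.hold(.2); o=robot.observe(); print(o['grip_width']*92,o['contact_force'])
robot.servo_line([393.2,-265.5,230],feed=100); print(robot.observe()['contact_force'])
robot.servo_line([393.2,-265.5,400],feed=250)
robot.movep(sp(-80,0,400),HR)
robot.servo_line(sp(-80,0,251),feed=200); robot.hold(.3)
print(robot.observe()['contact_force'])
for cam in ['scene','side','wrist']:
    ci,im=snap(cam,cam+'4.png'); print(cam,[find(n,cam,ci,1) for n in ('pattern','hook_left','hook_right')])
print(robot.observe()['t'])
a=cv2.imread('pics/scene4.png')[130:330,200:450]; b=cv2.imread('pics/side4.png')[110:310,180:430]
cv2.imwrite('pics/c4.png',np.hstack([cv2.resize(x,(400,320),interpolation=cv2.INTER_CUBIC) for x in(a,b)]))
E
```

```text
12.015169366765184 [-1.206859   -0.96577404 -0.68348865]
[ 0.01914257  0.39734047 -2.30459469]
[-0.31096208 -0.88887275 -3.0908719 ]
scene [[(0.92, array([544.7, -30.5,  92.2]))], [(0.55, array([632.5,  27.2, 200.7]))], [(0.69, array([ 609.1, -119.1,  202.1]))]]
side [[(0.7, array([544. , -28.7,  91.8]))], [], []]
wrist [[], [(0.7, array([629.6,  28. , 199.2]))], []]
25.05
```

View pics/c4.png

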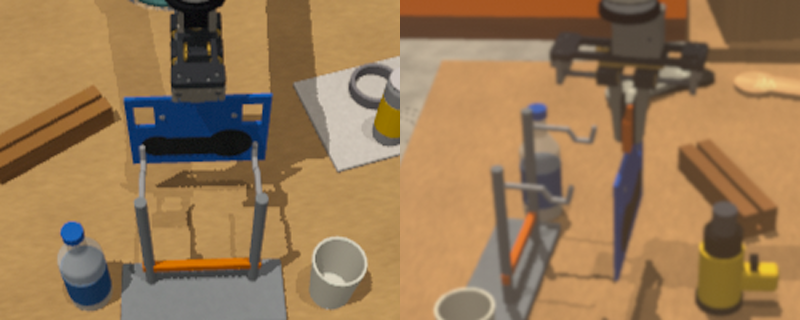

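View pics/wrist4.png

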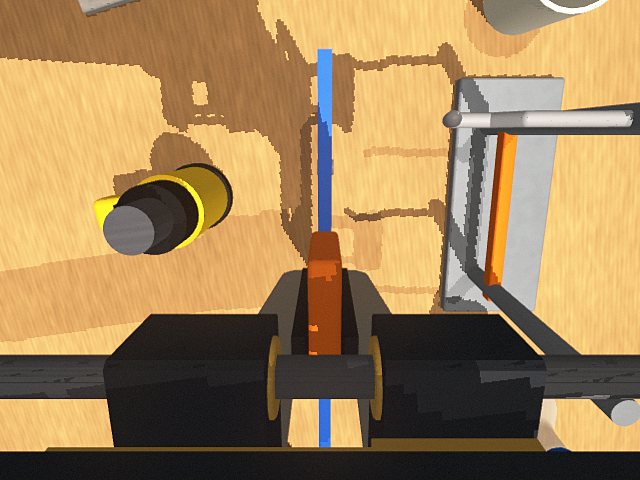

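The board hangs straight from the gripper about 60 mm in front of the tips. In the scene crop its windows are at (145,116) and (249,115) and the hook tips at (143,150) and (256,147). I'll check lateral alignment numerically.

```bash
python3 - <<'E'
from h import *
c=viewer.camera_info('scene'); full=lambda p:np.array(p)/1.6+[200,130]
st=lambda w:np.array([(w-M)@ex,(w-M)@ey])
for z in (203,207,211):
  print('win',z,[st(ray(c,full(p),z)[0]).round(1) for p in ([145,116],[249,115])])
print('tips z219',[st(ray(c,full(p),219)[0]).round(1) for p in ([143,150],[256,147])])
w=viewer.camera_info('wrist')
# wrist: near left end of top edge of board, tip of left hook; board left end, rear
print('wrist boardend z245',st(ray(w,[[325,50]],245)[0]),'mid',st(ray(w,[[325,200]],245)[0]),'tipL',st(ray(w,[[452,119]],219)[0]))
im=cv2.imread('pics/scene4.png')[190:240,270:375]; cv2.imwrite('pics/c5.png',cv2.resize(im,(798,380),interpolation=cv2.INTER_CUBIC))
E
```

```text
win 203 [array([-82.8, -72.2]), array([-79.,  73.])]
win 207 [array([-79.6, -71.9]), array([-75.9,  72.6])]
win 211 [array([-76.4, -71.6]), array([-72.7,  72.1])]
tips z219 [array([-13. , -72.9]), array([-12.3,  76.8])]
wrist boardend z245 [-79.81612154  99.80492605] mid [-79.75848159  38.71084461] tipL [-18.63238572  73.94604346]
```

View pics/c5.png

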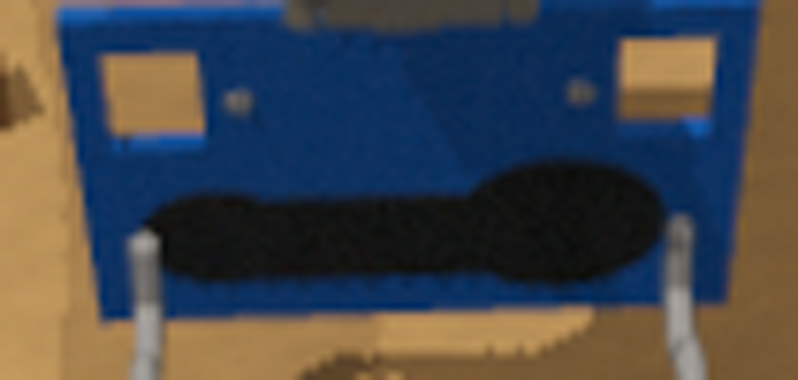

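The windows sit within about 2 mm of the hooks laterally, and both measured heights (92–95 mm lower edge) fit the threading range of 88–102. I'll go in while watching the force, then lower.

```bash
python3 - <<'E'
from h import *
f0=np.array(robot.observe()['contact_force'])
df=lambda:(np.array(robot.observe()['contact_force'])-f0).round(1)
robot.servo_line(sp(-80,0,253),feed=60)
ok=True
for x in np.arange(-70,1,5):
    robot.servo_line(sp(x,0,253),feed=60); d=df()
    if np.hypot(d[0],d[1])>6: ok=False; break
print(x,d,ok)
if ok:
    for z in np.arange(249,215,-2.):
        robot.servo_line(sp(0,0,z),feed=40); d=df()
        if d[2]>2.5 or np.hypot(d[0],d[1])>8: break
    print(z,d)
for cam in ['scene','side']:
    ci,im=snap(cam,cam+'6.png'); print(cam,find('pattern',cam,ci,1))
print(robot.observe()['t'])
a=cv2.imread('pics/scene6.png')[130:330,200:450]; b=cv2.imread('pics/side6.png')[110:310,180:430]
cv2.imwrite('pics/c6.png',np.hstack([cv2.resize(x,(400,320),interpolation=cv2.INTER_CUBIC) for x in(a,b)]))
E
```

```text
0 [ 1.8 -0.2 -0.3] True
221.0 [ 0.9 -0.2  5.2]
scene [(0.83, array([624.1, -43.9,  64.7]))]
side [(0.69, array([626.1, -41.1,  61.1]))]
33.0667
```

View pics/c6.png

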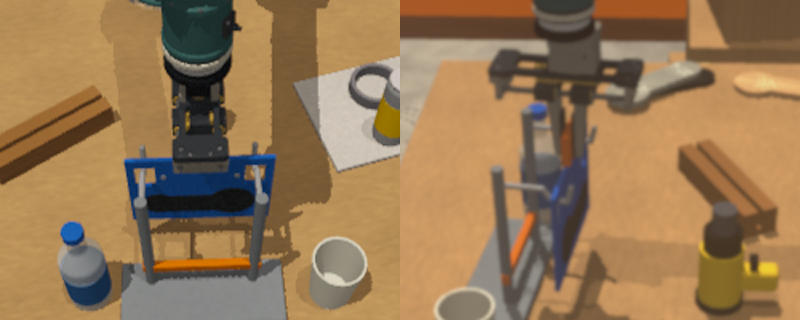

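Both hooks pass through the windows and contact is made at the expected height (lower edge about 65). I'll seat it a little more, let it settle, then release.

```bash
python3 - <<'E'
from h import *
robot.hold(.2); o=robot.observe(); print(o['contact_force'],o['wrist_torque'])
for z in np.arange(220.5,217,-.5):
    robot.servo_line(sp(0,0,z),feed=20); robot.hold(.1); o=robot.observe()
    if o['contact_force'][2]>8: break
print(z,o['contact_force'],o['wrist_torque'],o['grip_force'])
robot.hold(.5)
grip(0.0,8); robot.hold(.4); print(robot.observe()['contact_force'])
grip(0.3); robot.hold(.5)
robot.servo_line(sp(0,0,330),feed=120); robot.hold(.8)
for cam in ['scene','side']:
    ci,im=snap(cam,cam+'7.png'); print(cam,find('pattern',cam,ci,1),find('tin',cam,ci,1))
print(robot.observe()['t'])
a=cv2.imread('pics/scene7.png')[130:330,200:450]; b=cv2.imread('pics/side7.png')[110:310,180:430]
cv2.imwrite('pics/c7.png',np.hstack([cv2.resize(x,(400,320),interpolation=cv2.INTER_CUBIC) for x in(a,b)]))
E
```

```text
[-1.85175798  1.26136775  5.56386411] [0.01576503 0.44411025 0.00491388]
220.0 [-3.92796448  0.51085133 10.08510062] [ 0.03435859  0.9247751  -0.03064232] 40.00240623950958
[-3.4933022  -0.27788025  9.37248204]
scene [(0.83, array([620.3, -44.1,  63.2]))] [(0.82, array([490.1, 303.3,  14.5]))]
side [(0.78, array([621.3, -41. ,  60.1]))] [(0.72, array([490.5, 304.2,  11.3]))]
38.175
```

View pics/c7.png

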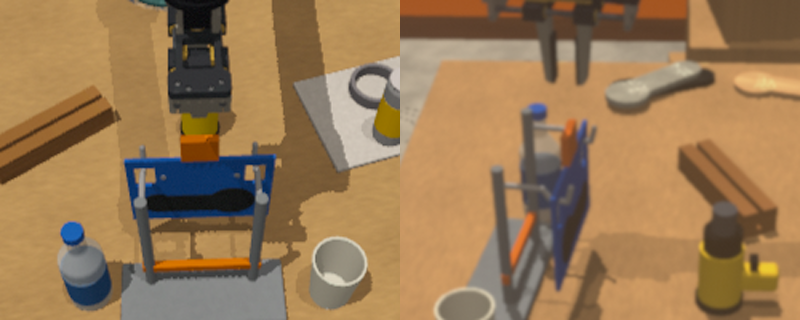

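The released board hangs level with both hooks through its windows (scene crop (145,175) and (258,172)). The tin is still on the slab. I'll wait a moment for it to settle, then hand in.

```bash
python3 - <<'E'
from h import *
robot.hold(3); print(robot.job_done())
E
```

```text
the job is handed in; nothing more can be done
None
```

The job is handed in at about 41 s: the tin was set upright on the slab clear of the tape and let go, and the board hangs released with a hook through each window. In the last pictures it hung level and nothing else looked disturbed; the hand-in returned no verdict.

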